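# Set the square to the manifold plug

### The job

Set the engineer's square on the manifold block to gauge how far its adjusting plug stands out: lay the square flat on the bench with its stock flush along the block's long plain face, and slide it along that face until the edge of its blade rests snugly against the end of the plug. How far the plug is screwed out is not known, so feel for it and press lightly. Then let go and leave the square lying there, still flush and touching; do not shove the block or its plug out of place, and leave the other things on the bench alone.

Things in the scene. Friction and masses are not known exactly. Their poses are not given: they have to be found in the camera images.
- manifold: Loose steel manifold block, 90 x 150 x 32 mm (x, y, z), about 2.8 kg; a sideways push of roughly 11 to 24 N starts it sliding. Origin: on the bench under the corner between its long plain face (plane x = 0) and its plug face (plane y = 0). The solid spans x 0 to 90, y -150 to 0, z 0 to 32 mm in its own axes, z up. Tube fittings stick out 32 mm from the other two sides.
- manifold_face (a point): Middle of the block's long plain face, 10 mm above the bench (x 0, y -75 mm in the block's frame). The face looks to the block's -x, roughly towards the robot.
- manifold_end (a point): Where the adjusting plug comes out of the block's short plug face, 16 mm above the bench (x 45, y 0 mm in the block's frame). The plug has a square flat-ended steel head, 22 x 22 mm, 6 mm thick; its end stands 6 to 36 mm out along the block's +y, different each time and not reported. It is stiff in its thread: a light push does not move it.
- manifold_knob (a point): Top of the black valve knob (28 mm across) on the block, 64 mm above the bench, at x 66, y -105 mm in the block's frame. The only other thing on its top is a plug 6 mm tall at x 66, y -40 mm.
- square: Loose engineer's square lying flat, an L of about 0.42 kg. Origin: on the bench under its inner corner. Stock: steel bar 20 mm tall, x -30 to 0, y -130 to +26 mm; inner face x = 0. Blade: strip from x 0 to 110, y 0 to 26 mm, 10 to 14 mm above the bench; inner edge y = 0. Laid right, its axes point as the block's and its origin is 6 to 36 mm along +y from the block's; no turning over.
- square_grip (a point): Point on the black upright grip rib on top of the stock, 50 mm above the bench, at x -18, y -50 mm in the square's frame. The rib is 12 mm thick (along the square's x), 60 mm long (along its y, centred on this point) and spans heights 20 to 60 mm; fingertips at 37 mm or higher clear the block's top. The axes are those of the square.
- square_heel (a point): Point on the stock's inner face 125 mm from the inner corner, 10 mm above the bench (x 0, y -125 mm in the square's frame).
- square_tip (a point): Point on the blade's inner edge 105 mm from the inner corner, 12 mm above the bench (x 105, y 0 mm in the square's frame).
- timber: Bystander: upright wooden block 60 x 60 x 110 mm, origin under its centre.
- flask: Bystander: small steel pressure flask, 68 mm across, 145 mm tall with its bent tube (reaching 43 mm to its +y), origin under its centre.
- wrench: Bystander: open-ended wrench lying flat along its own x axis, about 200 mm long.
Not all that is in view belongs to the job. Leave any green or turquoise look-alike of the square alone.

How it is judged:
By the outcome, as a careful person would: the job done as asked, in the order asked, and still so for the second after the job is handed in, with the robot touching nothing.
It also fails if it takes over 46 s, if anything falls off the work surface, if the arm or the gripper's body presses on something with over 40 N, if the wrist force passes 120 N, or if a joint passes its speed limit or range.

### The arm

A 6-joint arm with a two-finger parallel gripper is mounted at the origin on the work surface. World frame = base frame: x ahead of the robot, y to its left, z up, the work surface at z = 0. Lengths are in mm, angles in rad, forces in N, time in s.
With the tool pointing down it reaches from about 375 to 975 mm from the base axis. Payload 3.8 kg.
Tool frame: the origin (TCP) lies at the very end of the fingers, on their centre line; the grasp point (between the pads) lies 19 mm behind it; y points along the fingers, z is the direction in which the jaws open and shut, and the axes are right-handed (so a half turn about y gives the same grasp; the last joint's range is limited). The gripper opens to 85 mm and grips with 20 to 120 N. Pads are 22 mm wide; open, the fingers measure 114 mm over their backs; the gripper's body (76 mm by 85 mm) begins 54 mm behind the grasp point. The pads swing forward as they close: fully open they stand 13 mm farther back than shut.
Start: joints at [-1.213, 0.264, 1.604, -0, 1.274, -0.037], TCP at [259.615, -623.071, 231.28] pointing down, gripper open.
Joint ranges: [-2.63, 2.63], [-0.94, 2.18], [0.31, 2.57], [-1.31, 4.45], [0, 2.66], [-2.55, 2.55]. Speed limits (rad/s): [2.57, 2.57, 3.14, 3.14, 3.14, 3.14].

### API

Orientations are given as a unit quaternion [x, y, z, w].
In Python, from station import * gives the robot as it stands. The module is installed in compiled form; this text tells all that it offers.
- The arm moves only by the tool jog_arm, never from a script. Its arguments are lists of equal length, an entry for each row: "xyz": the shift along the tool's x, y, z as a fraction of full scale, a list of three; "dr": the turn, a rotation vector about the tool's x, y, z as a fraction of full scale, a list of three. In form: {"xyz": [[tx, ty, tz], ...], "dr": [[wx, wy, wz], ...]}. A call has 1 to 8 rows; each row shifts and turns the pose as measured when the row begins, along the tool's axes as they then stand; what a row does not reach is not made up. Full scale, the value 1, is 400 mm for a shift and 360 degrees for a turn. A row lasts 1/12 s, in which the tool goes at most 41.7 mm and 7.16 degrees, less where a joint would pass 70% of its speed; a pose out of reach is approached as far as the arm can. A call with a number of a shift or a turn outside -1 to 1 is refused whole. A call with a gripper value outside its range is refused whole. "claw" is the gripper command: -1 is fully open, 1 is shut, values between are in proportion, set as the call begins (left out, the last holds). The fingers move at their own pace and stop on an object; "newtons" is the grip in N (left out, the last holds). Time passes only in rows, so rows that do not move let the fingers close. It gives the time, the measured TCP pose, the force and the opening at its end, in the units of the state.
- get_obs(): the state, without advancing time (a new reading comes with each control period).
- get_image(name): name is "scene" or "side" or "wrist"; returns the picture (400x640x3 uint8, red, green, blue); there is no depth.
- get_calibration(name): a dict with "fx", "fy", "cx", "cy" (pixels), "origin" and "attitude" of the camera in the world; the wrist camera has in their place "mount" (4x4, takes a point from camera to tool coordinates, whose origin is the TCP and whose axes are the tool frame's). Camera axes: x right, y down, z forward; pixel columns grow to the right and rows downward; lengths in mm; the calibration is good to about 2 mm. The wrist camera is an equidistant fisheye: a pixel r from the principal point sees the ray r / f radians off the axis. A picture is of the moment at which its call begins: read the wrist's pose just before it. get_calibration takes no time and is no camera call.
- close_job(): hands the job in, once; it reports no verdict.
The state is a dict: "t": time; "joints": joint angles; "qd": joint speeds; "joint_torque": joint torques, N m; "eef_pos": TCP position; "orientation": TCP orientation; "force": force on the tool from outside, world axes, zero at the start; "torque": the same for the moment, N m; "width": finger opening in mm.
Only numpy, scipy, OpenCV 4.12 (cv2) and the standard library are available. Lean on these libraries where they do the work, as an engineer would, in place of code of your own. Each camera call takes 0.05 s, during which the arm holds its last target. There are 200 camera calls.

## Working session

There is one attempt and no reset: what is moved stays moved. The work goes in short steps, Python scripts to look and compute and a tool call to move; the robot and the scene stay as the last step left them, time stands still between calls to the robot, and variables do not carry over. Pictures are saved under pics/ and viewed, about 8 in all and at most 12, crops included, and the job is handed in when it is done.

Besides the shell and the picture viewer there is one more tool, called after ">>>" by a JSON object that holds its "name" and its "arguments". jog_arm: Moves the arm, as the interface text tells. Shift numbers are shares of 400 mm and turn numbers shares of 360 degrees, none past 1 either way. Its arguments: {"type":"object","properties":{"xyz":{"type":"array","items":{"type":"array","items":{"type":"number"}}},"dr":{"type":"array","items":{"type":"array","items":{"type":"number"}}},"claw":{"type":"number"},"newtons":{"type":"number"}},"required":["xyz","dr"]}

```bash
mkdir -p pics; python3 - <<'E'
from station import *
import cv2,json
o=get_obs();print({k:(list(map(lambda v:round(float(v),4),o[k])) if hasattr(o[k],'__len__') else o[k]) for k in o})
for n in("scene","side","wrist"):
    cv2.imwrite(f"pics/{n}0.png",get_image(n)[:,:,::-1]); print(n,get_calibration(n))
E
```

```text
{'t': 0.0, 'joints': [-1.2129, 0.2647, 1.6054, 0.0, 1.2737, -0.0369], 'qd': [-0.0001, -0.0006, 0.0012, -0.0003, -0.0017, -0.0011], 'joint_torque': [-0.0007, -51.5115, -36.7317, -0.0001, 0.0131, 0.0], 'eef_pos': [259.3511, -622.4077, 229.9749], 'orientation': [-0.1388, 0.6941, -0.6926, 0.1385], 'force': [-0.597, 0.0203, 0.935], 'torque': [0.0113, 0.0091, -0.0142], 'width': 85.24079596435368}
scene {'fx': 389.93705187840254, 'fy': 389.93705187840254, 'cx': 313.7880042848776, 'cy': 199.14624347622714, 'origin': array([953.85463779, 614.2425174 , 961.82499123]), 'attitude': array([ 0.30063989,  0.89348468, -0.31819305, -0.10026946])}
side {'fx': 512.8379697248334, 'fy': 512.8379697248334, 'cx': 322.2337948064421, 'cy': 201.50970116620135, 'origin': array([-374.3291574 ,  886.41709162, 1194.78681001]), 'attitude': array([-0.3696251 ,  0.8358543 , -0.37584669,  0.1531801 ])}
wrist {'fx': 309.70691628693146, 'fy': 309.70691628693146, 'cx': 314.2141362728435, 'cy': 200.21945285267566, 'mount': array([[ 7.64404267e-04,  9.64351195e-01,  2.64624619e-01,
        -6.66808348e+01],
       [-6.39178707e-04, -2.64624171e-01,  9.64351409e-01,
        -1.43209827e+02],
       [ 9.99999504e-01, -9.06296753e-04,  4.14112904e-04,
         2.66338551e-01],
       [ 0.00000000e+00,  0.00000000e+00,  0.00000000e+00,
         1.00000000e+00]])}
```

View pics/scene0.png

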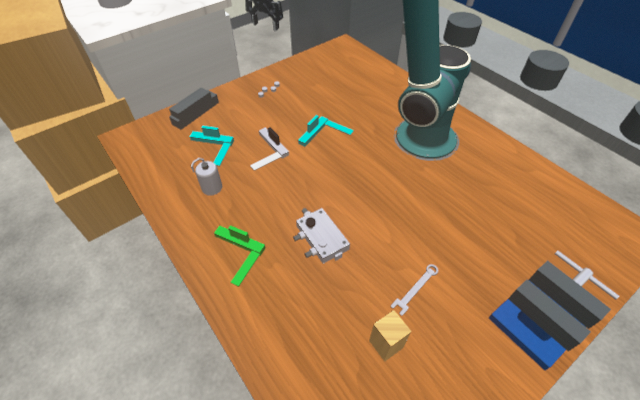

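View pics/side0.png

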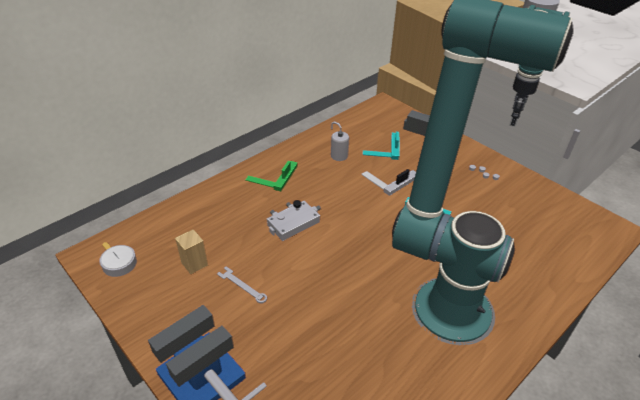

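Scene: robot at (430,100), manifold with knob at (322,235), grey square with a black rib at (270,148), turquoise squares at (212,142) and (323,128), a green one at (240,250), flask (207,178), timber (390,333) and wrench (415,290). The candidates for the square are the grey one, the two turquoise ones and the green one. The grey steel one with the black rib fits. I'll confirm it and measure in enlarged crops.

```bash
python3 - <<'E'
import cv2,numpy as np
s=cv2.imread('pics/scene0.png');d=cv2.imread('pics/side0.png')
def c(im,x,y,w,h,k):
    r=cv2.resize(im[y:y+h,x:x+w],None,fx=k,fy=k,interpolation=cv2.INTER_CUBIC)
    for i in range(0,w,10): cv2.line(r,(i*k,0),(i*k,4 if i%50 else 12),(0,0,255),1)
    for i in range(0,h,10): cv2.line(r,(0,i*k),(4 if i%50 else 12,i*k),(0,0,255),1)
    return r
a=np.hstack([c(s,240,120,66,50,6),c(s,285,200,66,66,6)[:300]]); 
b=np.hstack([c(d,355,160,66,50,6),c(d,260,190,66,50,6)])
cv2.imwrite('pics/crop1.png',np.vstack([a,b])); print(a.shape)
E
```

```text
(300, 792, 3)
```

View pics/crop1.png

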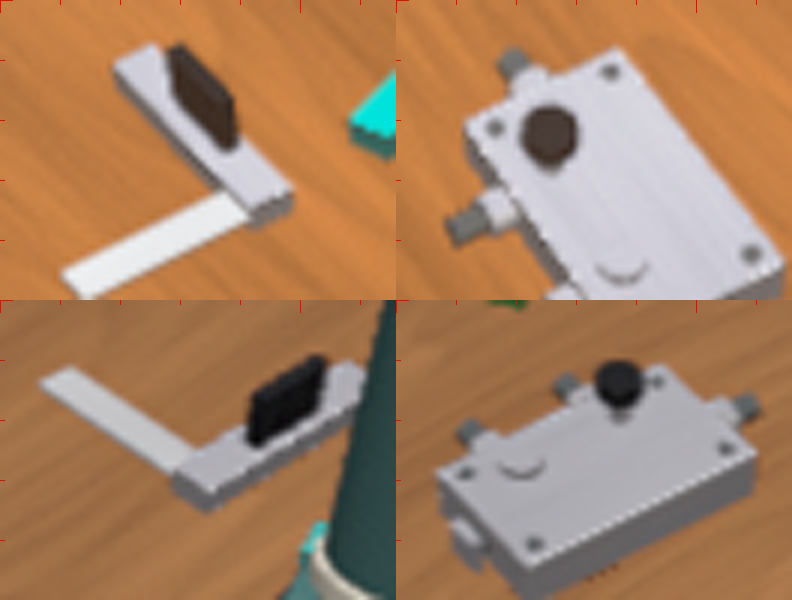

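```bash
cat > h.py <<'E'
from station import *
import numpy as np
from scipy.spatial.transform import Rotation as R
from scipy.optimize import least_squares
def proj(n,P):
    c=get_calibration(n);q=R.from_quat(c['attitude']).inv().apply(np.atleast_2d(P)-c['origin'])
    return np.c_[c['fx']*q[:,0]/q[:,2]+c['cx'],c['fy']*q[:,1]/q[:,2]+c['cy']]
def T(p,P):
    P=np.atleast_2d(P).astype(float); return R.from_euler('z',p[2]).apply(P)+[p[0],p[1],0]
def fit(obs,x0):
    f=lambda p:np.concatenate([(proj(n,T(p,[o[0] for o in L]))-[o[1] for o in L]).ravel() for n,L in obs.items()])
    best=min((least_squares(f,[x0[0],x0[1],a]) for a in (-2.5,-1.5,-.5,.5,1.5,2.5)),key=lambda r:r.cost)
    return best.x,best.fun.reshape(-1,2)
E
python3 - <<'E'
from h import *
def u(L,ox,oy): return [(k,(ox+a/6,oy+b/6)) for k,(a,b) in L]
sq={'scene':u([((0,-130,20),(113,65)),((-30,-130,20),(152,43)),((-30,26,20),(292,190)),((0,26,20),(249,213)),((110,0,14),(62,272))],240,120),
'side':u([((110,26,14),(40,82)),((110,0,14),(72,67)),((0,26,20),(175,172)),((-30,26,20),(208,193)),((0,-130,20),(348,60))],355,160)}
mf={'scene':u([((0,-150,32),(221,48)),((0,0,32),(387,262)),((90,-150,32),(68,122))],285,200),
'side':u([((0,0,32),(134,267)),((90,0,32),(40,172)),((0,-150,32),(359,155)),((90,-150,32),(266,65))],260,190)}
for n,o in(('sq',sq),('mf',mf)):
    p,r=fit(o,(600,-100)); print(n,p.round(2),'deg',np.degrees(p[2]).round(2)); print(r.round(1).tolist())
c=get_obs();A=R.from_quat(c['orientation']).as_matrix();print(A.round(3))
E
```

```text
sq [ 4.7174e+02 -2.5303e+02 -3.0000e-02] deg -1.46
[[-0.0, -1.1], [0.6, -0.6], [0.5, -1.1], [0.4, -1.4], [0.1, -0.7], [-0.6, 0.2], [-0.9, -0.2], [-1.1, -1.1], [-0.4, -0.3], [-0.7, -0.1]]
mf [ 5.2387e+02  1.9476e+02 -1.0000e-01] deg -5.94
[[0.4, -1.2], [0.9, -0.9], [-0.1, -0.9], [-1.0, -0.2], [-0.7, -0.5], [-0.3, -0.6], [-0.7, -0.6]]
[[-0.923 -0.001  0.385]
 [-0.385  0.002 -0.923]
 [-0.    -1.    -0.002]]
```

```bash
cat >> h.py <<'E'
def ray(n,u,v,z):
    c=get_calibration(n);d=R.from_quat(c['attitude']).apply([(u-c['cx'])/c['fx'],(v-c['cy'])/c['fy'],1]);o=c['origin']
    return o+d*(z-o[2])/d[2]
def ori(deg):
    c,s=np.cos(np.radians(deg)),np.sin(np.radians(deg)); return R.from_matrix(np.array([[s,-c,0],[0,0,-1],[c,s,0]]).T)
def plan(pos,deg,n):
    o=get_obs();p=np.array(o['eef_pos']);q=R.from_quat(o['orientation']);X=[];D=[]
    for k in range(n,0,-1):
        dp=(np.array(pos)-p)/k; w=(q.inv()*ori(deg)).as_rotvec()/k
        X.append((q.inv().apply(dp)/400).round(4).tolist());D.append((w/(2*np.pi)).round(4).tolist())
        p=p+dp;q=q*R.from_rotvec(w)
    print('dist/row',np.linalg.norm(dp).round(1),'deg/row',np.degrees(np.linalg.norm(w)).round(2));print('xyz',X);print('dr',D)
E
python3 - <<'E'
from h import *
for nm,u,v,z in(('timber',388,356,0),('timbertop',390,330,110),('wr1',435,268,3),('wr2',398,308,3),('turq',323,120,20),('turqtip',350,132,12),('flask',208,192,0)): print(nm,ray('scene',u,v,z).round(0))
p=[471.7,-253,np.radians(-1.46)]
g=T(p,(-18,-50,50))[0];print('grip',g); plan([g[0],g[1],190],-1.5,10)
E
```

```text
timber [644. 478.   0.]
timbertop [638. 456. 110.]
wr1 [379. 386.   3.]
wr2 [542. 407.   3.]
turq [ 250. -283.   20.]
turqtip [ 208. -178.   12.]
flask [ 749. -247.    0.]
grip [ 452.43189111 -302.52514492   50.        ]
dist/row 37.6 deg/row 6.59
xyz [[-0.0753, 0.0102, -0.0553], [-0.0812, 0.0101, -0.0463], [-0.0859, 0.0101, -0.0367], [-0.0896, 0.0101, -0.0266], [-0.092, 0.0101, -0.0161], [-0.0933, 0.0101, -0.0054], [-0.0933, 0.0101, 0.0053], [-0.0921, 0.0101, 0.016], [-0.0896, 0.0101, 0.0264], [-0.086, 0.0101, 0.0365]]
dr [[0.0, -0.0183, -0.0], [0.0, -0.0183, -0.0], [0.0, -0.0183, -0.0], [0.0, -0.0183, -0.0], [0.0, -0.0183, -0.0], [0.0, -0.0183, -0.0], [0.0, -0.0183, -0.0], [0.0, -0.0183, -0.0], [0.0, -0.0183, -0.0], [0.0, -0.0183, -0.0]]
```

>>> {"name": "jog_arm", "arguments": {"xyz": [[-0.075, 0.01, -0.055], [-0.081, 0.01, -0.046], [-0.086, 0.01, -0.037], [-0.09, 0.01, -0.027], [-0.092, 0.01, -0.016], [-0.093, 0.01, -0.005], [-0.093, 0.01, 0.005], [-0.092, 0.01, 0.016]], "dr": [[0, -0.018, 0], [0, -0.018, 0], [0, -0.018, 0], [0, -0.018, 0], [0, -0.018, 0], [0, -0.018, 0], [0, -0.018, 0], [0, -0.018, 0]], "claw": -1}}

```text
t: 0.82
eef_pos: [411.9, -362.5, 193.6]
orientation: [-0.437, 0.558, -0.556, 0.435]
force: [0.4, -0.5, -0.1]
width: 85.7
```

```bash
python3 - <<'E'
from h import *
plan([452.4,-302.5,170],-1.5,6)
E
```

```text
dist/row 12.7 deg/row 2.07
xyz [[-0.0283, 0.0098, 0.0104], [-0.0279, 0.0098, 0.0114], [-0.0275, 0.0098, 0.0124], [-0.027, 0.0098, 0.0134], [-0.0265, 0.0098, 0.0144], [-0.026, 0.0098, 0.0153]]
dr [[0.0001, -0.0058, 0.0], [0.0001, -0.0058, 0.0], [0.0001, -0.0058, 0.0], [0.0001, -0.0058, 0.0], [0.0001, -0.0058, 0.0], [0.0001, -0.0058, 0.0]]
```

>>> {"name": "jog_arm", "arguments": {"xyz": [[-0.028, 0.01, 0.01], [-0.028, 0.01, 0.011], [-0.028, 0.01, 0.012], [-0.027, 0.01, 0.013], [-0.026, 0.01, 0.014], [-0.026, 0.01, 0.015], [0, 0, 0]], "dr": [[0, -0.006, 0], [0, -0.006, 0], [0, -0.006, 0], [0, -0.006, 0], [0, -0.006, 0], [0, -0.006, 0], [0, 0, 0]]}}

```text
t: 1.4
eef_pos: [454.0, -290.8, 165.5]
orientation: [0.502, -0.5, 0.496, -0.502]
force: [0.4, 0.1, 0.0]
width: 85.2
```

```bash
cat >> h.py <<'E'
def wproj(P,pos,quat):
    c=get_calibration('wrist');M=c['mount'];t=R.from_quat(quat).inv().apply(np.atleast_2d(P)-pos)
    q=(t-M[:3,3])@M[:3,:3]
    rho=np.hypot(q[:,0],q[:,1]);th=np.arctan2(rho,q[:,2])
    return np.c_[c['cx']+c['fx']*th*q[:,0]/rho,c['cy']+c['fy']*th*q[:,1]/rho]
def wfit(obs,pos,quat,x0):
    P=[o[0] for o in obs];I=np.array([o[1] for o in obs],float)
    r=least_squares(lambda p:(wproj(T(p,P),pos,quat)-I).ravel(),x0,x_scale=[1,1,.01]);return r.x,r.fun.reshape(-1,2)
def wshot(name):
    import cv2,json
    o=get_obs();pos=[float(v) for v in o['eef_pos']];q=[float(v) for v in o['orientation']]
    im=get_image('wrist')[:,:,::-1].copy();cv2.imwrite(f'pics/{name}.png',im);json.dump([pos,q],open(f'pics/{name}.json','w'))
    print('pos',np.round(pos,2),'yaw',np.degrees(np.arctan2(*R.from_quat(q).as_matrix()[[1,0],2])).round(2));return im,pos,q
E
python3 - <<'E'
from h import *
import cv2
im,pos,q=wshot('w1')
p=[471.7,-253,np.radians(-1.46)]
L=[(0,-130,20),(-30,-130,20),(-30,26,20),(0,26,20),(110,0,14),(110,26,14),(0,0,14)]
print(wproj(T(p,L),pos,q).round(1))
cv2.imwrite('pics/w1v.png',cv2.resize(im,(800,500),interpolation=cv2.INTER_CUBIC))
E
```

```text
pos [ 453.97 -290.81  165.49] yaw 0.48
[[328.1 273.5]
 [299.6 272.6]
 [303.2 119.8]
 [335.6 121. ]
 [441.9 154.6]
 [444.  129.1]
 [334.1 148.1]]
```

View pics/w1v.png

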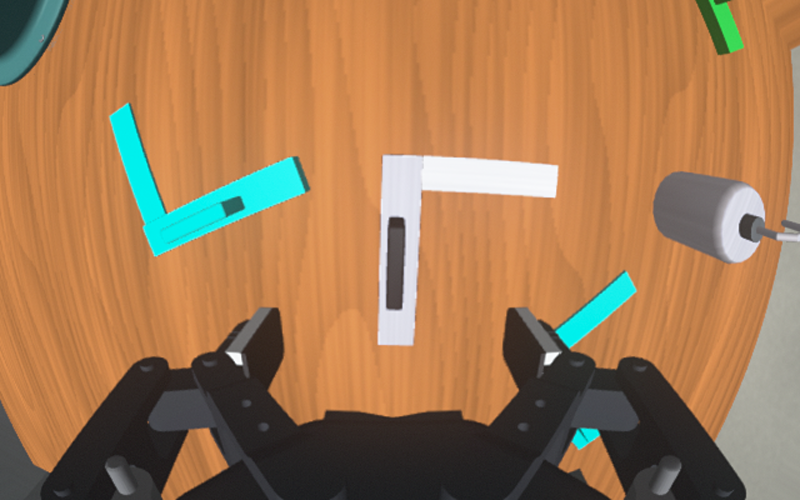

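The wrist view confirms the grey steel square with a black rib: stock corners at (383,155), (422,156), (413,346) and (378,345), blade tip at (557,165)/(556,197). The turquoise squares are clear of it.

```bash
python3 - <<'E'
from h import *
import json
pos,q=json.load(open('pics/w1.json'))
K=[((-30,26,20),(383,155)),((0,26,20),(422.5,156)),((0,-130,20),(413,346)),((-30,-130,20),(378,345)),((110,0,14),(556,197)),((110,26,14),(557,165)),((0,0,14),(423,189)),((-18-6,-20,60),(390,217.5)),((-12,-20,60),(404.5,218)),((-12,-80,60),(403,310)),((-24,-80,60),(387,309))]
p,r=wfit([(a,(b[0]/1.25,b[1]/1.25)) for a,b in K],pos,q,[471,-253,-.02])
print(p[:2].round(1),np.degrees(p[2]).round(2),r.round(1).tolist())
g=T(p,(-18,-50,50))[0];print(g)
plan([g[0],g[1],100],np.degrees(p[2]),4)
plan([g[0],g[1],39],np.degrees(p[2]),8)
E
```

```text
[ 474.8 -254.8] -1.66 [[0.3, -2.3], [1.1, -1.8], [0.2, -1.8], [-0.2, -1.9], [-0.3, -0.7], [1.2, -0.5], [-1.0, -1.2], [-1.3, 4.9], [1.8, 5.0], [-0.3, -1.1], [-1.2, -0.8]]
[ 455.39679897 -304.2992336    50.        ]
dist/row 16.8 deg/row 0.52
xyz [[0.008, 0.0411, 0.0012], [0.008, 0.0411, 0.0012], [0.0079, 0.0411, 0.0013], [0.0079, 0.0412, 0.0013]]
dr [[0.0002, 0.0014, -0.0001], [0.0002, 0.0014, -0.0001], [0.0002, 0.0014, -0.0001], [0.0002, 0.0014, -0.0001]]
dist/row 15.9 deg/row 0.26
xyz [[0.0041, 0.0396, 0.0007], [0.0041, 0.0396, 0.0007], [0.004, 0.0396, 0.0007], [0.004, 0.0396, 0.0007], [0.004, 0.0396, 0.0007], [0.004, 0.0396, 0.0007], [0.004, 0.0396, 0.0007], [0.0039, 0.0396, 0.0007]]
dr [[0.0001, 0.0007, -0.0001], [0.0001, 0.0007, -0.0001], [0.0001, 0.0007, -0.0001], [0.0001, 0.0007, -0.0001], [0.0001, 0.0007, -0.0001], [0.0001, 0.0007, -0.0001], [0.0001, 0.0007, -0.0001], [0.0001, 0.0007, -0.0001]]
```

```bash
python3 - <<'E'
from h import *
import json
pos,q=json.load(open('pics/w1.json'))
K=[((-30,26,20),(383,155)),((0,26,20),(422.5,156)),((0,-130,20),(413,346)),((-30,-130,20),(378,345)),((110,0,14),(556,197)),((110,26,14),(557,165)),((0,0,14),(423,189)),((-12,-80,60),(403,310)),((-24,-80,60),(387,309))]
p,r=wfit([(a,(b[0]/1.25,b[1]/1.25)) for a,b in K],pos,q,[471,-253,-.02])
print(p[:2].round(1),np.degrees(p[2]).round(2),r.round(1).tolist())
g=T(p,(-18,-50,50))[0];print(g)
plan([g[0],g[1],39],np.degrees(p[2]),8)
E
```

```text
[ 474.7 -256.3] -1.32 [[-0.1, -0.6], [0.7, -0.3], [0.7, -0.6], [0.4, -0.6], [-0.5, 0.1], [0.9, 0.2], [-1.2, 0.3], [0.1, 0.5], [-0.8, 0.8]]
[ 455.5364058  -305.83830395   50.        ]
dist/row 16.0 deg/row 0.22
xyz [[0.0046, 0.0396, 0.0008], [0.0045, 0.0396, 0.0008], [0.0045, 0.0396, 0.0007], [0.0045, 0.0396, 0.0007], [0.0045, 0.0396, 0.0007], [0.0045, 0.0396, 0.0007], [0.0044, 0.0396, 0.0007], [0.0044, 0.0396, 0.0007]]
dr [[0.0001, 0.0006, -0.0001], [0.0001, 0.0006, -0.0001], [0.0001, 0.0006, -0.0001], [0.0001, 0.0006, -0.0001], [0.0001, 0.0006, -0.0001], [0.0001, 0.0006, -0.0001], [0.0001, 0.0006, -0.0001], [0.0001, 0.0006, -0.0001]]
```

>>> {"name": "jog_arm", "arguments": {"xyz": [[0.005, 0.04, 0.001], [0.005, 0.04, 0.001], [0.005, 0.04, 0.001], [0.005, 0.04, 0.001], [0.005, 0.04, 0.001], [0.005, 0.04, 0.001], [0.004, 0.04, 0.001], [0.004, 0.036, 0.001]], "dr": [[0, 0.001, 0], [0, 0.001, 0], [0, 0.001, 0], [0, 0.001, 0], [0, 0.001, 0], [0, 0, 0], [0, 0, 0], [0, 0, 0]]}}

```text
t: 2.12
eef_pos: [460.3, -316.9, 42.0]
orientation: [0.493, -0.504, 0.512, -0.491]
force: [0.3, -0.2, -0.0]
width: 85.2
```

```bash
python3 - <<'E'
from h import *
plan([455.5,-305.8,39],-1.4,2)
E
```

```text
dist/row 6.3 deg/row 0.38
xyz [[-0.0138, 0.0036, -0.0065], [-0.0138, 0.0037, -0.0064]]
dr [[-0.0004, -0.0006, 0.0008], [-0.0004, -0.0006, 0.0008]]
```

>>> {"name": "jog_arm", "arguments": {"xyz": [[-0.014, 0.003, -0.006], [-0.014, 0.003, -0.006], [0, 0, 0], [0, 0, 0]], "dr": [[0, -0.001, 0.001], [0, -0.001, 0.001], [0, 0, 0], [0, 0, 0]]}}

```text
t: 2.45
eef_pos: [452.9, -305.6, 37.2]
orientation: [-0.493, 0.507, -0.504, 0.496]
force: [-0.3, -0.3, 0.1]
width: 85.7
```

```bash
python3 - <<'E'
from h import *
plan([455.5,-305.8,39],-1.4,1);print(get_obs()['eef_pos'],np.abs(get_obs()['qd']).max())
E
```

```text
dist/row 3.2 deg/row 0.41
xyz [[0.0002, -0.0044, 0.0065]]
dr [[-0.0001, 0.0004, -0.001]]
[ 452.88843264 -305.646438     37.2447756 ] 0.013014029440164991
```

>>> {"name": "jog_arm", "arguments": {"xyz": [[0, -0.004, 0.006], [0, 0, 0], [0, 0, 0], [0, 0, 0], [0, 0, 0], [0, 0, 0], [0, 0, 0], [0, 0, 0]], "dr": [[0, 0, -0.001], [0, 0, 0], [0, 0, 0], [0, 0, 0], [0, 0, 0], [0, 0, 0], [0, 0, 0], [0, 0, 0]], "claw": 1, "newtons": 50}}

```text
t: 3.12
eef_pos: [458.0, -307.3, 43.3]
orientation: [0.495, -0.502, 0.508, -0.495]
force: [0.3, -0.6, -0.0]
width: 10.4
```

```bash
python3 - <<'E'
from h import *
o=get_obs();print(o['eef_pos'],o['width'],o['force'])
plan([455.5,-305.8,125],-1.4,4)
E
```

```text
[ 457.98353119 -307.31449505   43.34959084] 10.422767315072043 [ 0.26691657 -0.57243476 -0.02580116]
dist/row 20.4 deg/row 0.13
xyz [[-0.0006, -0.051, -0.0012], [-0.0007, -0.051, -0.0013], [-0.0008, -0.051, -0.0014], [-0.0008, -0.051, -0.0015]]
dr [[-0.0003, 0.0001, 0.0002], [-0.0003, 0.0001, 0.0002], [-0.0003, 0.0001, 0.0002], [-0.0003, 0.0001, 0.0002]]
```

>>> {"name": "jog_arm", "arguments": {"xyz": [[0, 0, 0], [0, 0.006, -0.002], [0, 0.006, -0.002]], "dr": [[0, 0, 0], [-0.001, 0, 0], [0, 0, 0]], "claw": 0.5}}

```text
t: 3.37
eef_pos: [456.8, -307.7, 38.8]
orientation: [0.496, -0.504, 0.507, -0.493]
force: [-0.4, 0.4, -0.1]
width: 21.7
```

>>> {"name": "jog_arm", "arguments": {"xyz": [[0, 0, 0], [0, 0, 0], [0, 0, 0], [0, 0, 0]], "dr": [[0, 0, 0], [0, 0, 0], [0, 0, 0], [0, 0, 0]], "claw": 1, "newtons": 60}}

```text
t: 3.7
eef_pos: [457.0, -307.6, 38.4]
orientation: [0.496, -0.504, 0.507, -0.493]
force: [0.7, 0.5, 0.9]
width: 11.0
```

```bash
python3 - <<'E'
from h import *
for i in range(3):
  o=get_obs();print(o['eef_pos'],o['width'],o['force'],o['torque'])
plan([455.5,-305.8,125],-1.4,4)
E
```

```text
[ 456.98349148 -307.62709908   38.36742516] 11.003399293851444 [0.67108484 0.49280225 0.9477811 ] [ 0.00323317 -0.00921161  0.04864878]
[ 456.98349148 -307.62709908   38.36742516] 11.003399293851444 [0.67108484 0.49280225 0.9477811 ] [ 0.00323317 -0.00921161  0.04864878]
[ 456.98349148 -307.62709908   38.36742516] 11.003399293851444 [0.67108484 0.49280225 0.9477811 ] [ 0.00323317 -0.00921161  0.04864878]
dist/row 21.7 deg/row 0.09
xyz [[-0.0008, -0.0542, -0.0009], [-0.0009, -0.0541, -0.0009], [-0.001, -0.0541, -0.0009], [-0.001, -0.0541, -0.0009]]
dr [[-0.0, 0.0001, 0.0002], [-0.0, 0.0001, 0.0002], [-0.0, 0.0001, 0.0002], [-0.0, 0.0001, 0.0002]]
```

>>> {"name": "jog_arm", "arguments": {"xyz": [[0, -0.02, 0], [0, -0.05, 0], [0, -0.055, 0], [0, -0.05, 0], [0, -0.03, 0]], "dr": [[0, 0, 0], [0, 0, 0], [0, 0, 0], [0, 0, 0], [0, 0, 0]]}}

```text
t: 4.12
eef_pos: [450.0, -302.4, 116.2]
orientation: [-0.497, 0.511, -0.5, 0.492]
force: [0.8, -1.8, -3.4]
width: 10.9
```

```bash
python3 - <<'E'
from h import *
o=get_obs();print(o['force'],o['torque'],o['width'])
m=[523.9,194.8,np.radians(-5.94)]
t=T(m,(-18-12,48-50,0))[0]; print('target',t)
plan([t[0],t[1],128],-5.9,16)
E
```

```text
[ 0.81396441 -1.84396546 -3.44114439] [-0.08728498  0.02550102 -0.03063261] 10.895224998411353
target [493.85410175 195.91534673   0.        ]
dist/row 31.3 deg/row 0.3
xyz [[-0.078, -0.0015, 0.0052], [-0.078, -0.0015, 0.0048], [-0.078, -0.0015, 0.0044], [-0.0781, -0.0016, 0.004], [-0.0781, -0.0016, 0.0036], [-0.0781, -0.0016, 0.0032], [-0.0781, -0.0016, 0.0028], [-0.0781, -0.0016, 0.0024], [-0.0781, -0.0017, 0.002], [-0.0781, -0.0017, 0.0016], [-0.0782, -0.0017, 0.0012], [-0.0782, -0.0017, 0.0008], [-0.0782, -0.0017, 0.0004], [-0.0782, -0.0018, 0.0], [-0.0782, -0.0018, -0.0004], [-0.0782, -0.0018, -0.0008]]
dr [[0.0002, 0.0008, -0.0], [0.0002, 0.0008, -0.0], [0.0002, 0.0008, -0.0], [0.0002, 0.0008, -0.0], [0.0002, 0.0008, -0.0], [0.0002, 0.0008, -0.0], [0.0002, 0.0008, -0.0], [0.0002, 0.0008, -0.0], [0.0002, 0.0008, -0.0], [0.0002, 0.0008, -0.0], [0.0002, 0.0008, -0.0], [0.0002, 0.0008, -0.0], [0.0002, 0.0008, -0.0], [0.0002, 0.0008, -0.0], [0.0002, 0.0008, -0.0], [0.0002, 0.0008, -0.0]]
```

>>> {"name": "jog_arm", "arguments": {"xyz": [[-0.05, -0.005, 0.004], [-0.078, -0.005, 0.004], [-0.078, -0.005, 0.004], [-0.078, -0.005, 0.004], [-0.078, -0.003, 0.004], [-0.078, -0.002, 0.003], [-0.078, -0.002, 0.003], [-0.07, -0.002, 0.002]], "dr": [[0, 0.001, 0], [0, 0.001, 0], [0, 0.001, 0], [0, 0.001, 0], [0, 0.001, 0], [0, 0.001, 0], [0, 0.001, 0], [0, 0.001, 0]]}}

```text
t: 4.78
eef_pos: [470.5, -65.5, 132.7]
orientation: [-0.482, 0.524, -0.517, 0.475]
force: [0.3, -0.3, -4.5]
width: 10.7
```

```bash
python3 - <<'E'
from h import *
o=get_obs();print(o['force'],o['torque'],o['width'])
plan([493.9,196,128],-5.9,8)
E
```

```text
[ 0.25023749 -0.32227757 -4.4772878 ] [-0.02561485  0.02694835 -0.06577218] 10.683751867807333
dist/row 32.8 deg/row 0.17
xyz [[-0.082, 0.0014, 0.0004], [-0.082, 0.0014, 0.0002], [-0.082, 0.0014, 0.0001], [-0.082, 0.0014, -0.0001], [-0.082, 0.0014, -0.0003], [-0.082, 0.0014, -0.0005], [-0.082, 0.0014, -0.0007], [-0.082, 0.0014, -0.0009]]
dr [[0.0003, 0.0004, 0.0], [0.0003, 0.0004, 0.0], [0.0003, 0.0004, 0.0], [0.0003, 0.0004, 0.0], [0.0003, 0.0004, 0.0], [0.0003, 0.0004, 0.0], [0.0003, 0.0004, 0.0], [0.0003, 0.0004, 0.0]]
```

>>> {"name": "jog_arm", "arguments": {"xyz": [[-0.082, 0.001, 0], [-0.082, 0.001, 0], [-0.082, 0.001, 0], [-0.082, 0.001, 0], [-0.082, 0.001, 0], [-0.075, 0.001, 0], [-0.06, 0.001, 0], [-0.035, 0.001, 0]], "dr": [[0, 0, 0], [0, 0, 0], [0, 0, 0], [0, 0.001, 0], [0, 0.001, 0], [0, 0, 0], [0, 0, 0], [0, 0, 0]]}}

```text
t: 5.45
eef_pos: [483.6, 179.0, 128.0]
orientation: [-0.481, 0.529, -0.518, 0.47]
force: [-0.7, 0.1, -3.7]
width: 10.8
```

```bash
python3 - <<'E'
from h import *
plan([493.9,196,128],-5.9,3)
E
```

```text
dist/row 6.6 deg/row 0.45
xyz [[-0.0149, -0.0002, 0.0072], [-0.0149, -0.0001, 0.0072], [-0.0149, -0.0001, 0.0071]]
dr [[0.0012, 0.0004, 0.0001], [0.0012, 0.0004, 0.0001], [0.0012, 0.0004, 0.0001]]
```

>>> {"name": "jog_arm", "arguments": {"xyz": [[-0.015, 0, 0.007], [-0.015, 0, 0.005], [-0.01, 0, 0.004], [0, 0, 0], [0, 0, 0]], "dr": [[0.001, 0, 0], [0.001, 0, 0], [0.001, 0, 0], [0, 0, 0], [0, 0, 0]]}}

```text
t: 5.87
eef_pos: [489.5, 196.2, 126.5]
orientation: [-0.479, 0.523, -0.522, 0.474]
force: [-0.6, 0.9, -3.0]
width: 11.0
```

```bash
python3 - <<'E'
from h import *
import cv2
im,pos,q=wshot('w2')
cv2.imwrite('pics/w2v.png',cv2.resize(im,(800,500),interpolation=cv2.INTER_CUBIC))
s=get_image('side')[:,:,::-1].copy();cv2.imwrite('pics/s2.png',s)
plan([493.9,196,128],-5.9,2)
E
```

```text
pos [489.53 196.25 126.47] yaw -5.24
dist/row 2.3 deg/row 0.38
xyz [[-0.0005, -0.0019, 0.0053], [-0.0005, -0.0019, 0.0053]]
dr [[0.0005, 0.0009, 0.0004], [0.0005, 0.0009, 0.0004]]
```

View pics/w2v.png

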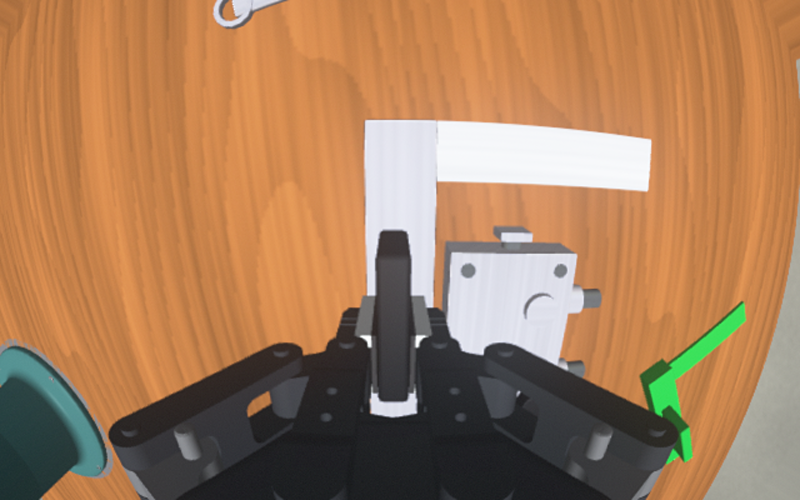

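The wrist view shows the held square aligned, with blade to (651,140)/(648,190). The block is to its lower right with its top edge at (449,254)–(575,257), and the plug stands only a short way out at (513,235). I'll enlarge it to measure.

```bash
python3 - <<'E'
import cv2
im=cv2.imread('pics/w2.png');x,y,w,h=280,85,250,190
r=cv2.resize(im[y:y+h,x:x+w],None,fx=3.2,fy=3.2,interpolation=cv2.INTER_CUBIC)
for i in range(0,w,10): cv2.line(r,(int(i*3.2),0),(int(i*3.2),5),(0,0,255),1)
cv2.imwrite('pics/w2c.png',r[:600])
E
```

```text
(no output)
```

View pics/w2c.png

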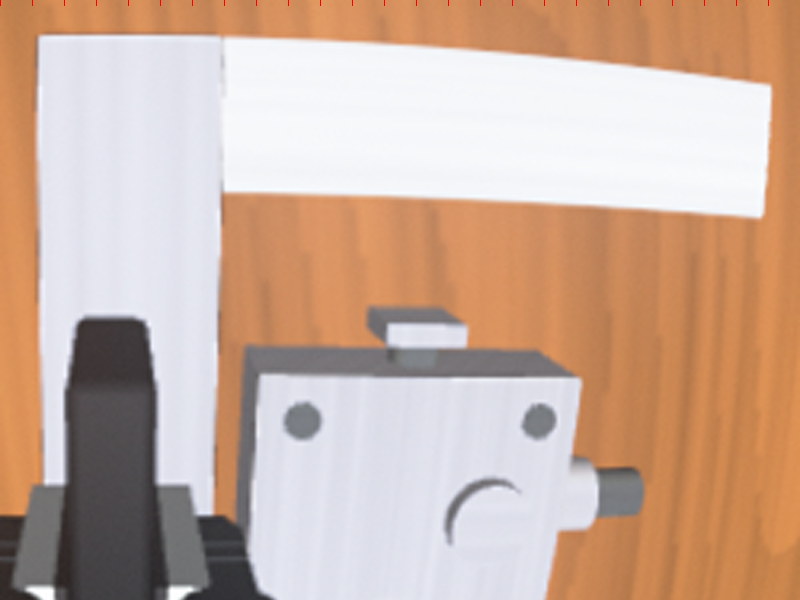

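The crop shows the block's plug-face corners at (260,373), (581,378), (246,347) and (538,351). The plug's end is at (387,324)–(464,325), and the square's corners are at (39,36), (222,37), (771,86), (763,217) and (223,191).

```bash
python3 - <<'E'
from h import *
import json
pos,q=json.load(open('pics/w2.json'))
f=lambda L:[(a,(280+b[0]/3.2,85+b[1]/3.2)) for a,b in L]
M=f([((0,0,32),(260,373)),((90,0,32),(581,378)),((0,0,0),(246,347)),((90,0,0),(538,351)),((66,-40,38),(493,522))])
m,r=wfit(M,pos,q,[524,195,-.1]);print('mf',m[:2].round(1),np.degrees(m[2]).round(2),r.round(1).tolist())
E=f([((34,0,27),(387,324)),((56,0,27),(464,325))])
for k,(P,I) in enumerate(E):
    s=least_squares(lambda e:(wproj(T(m,(P[0],e[0],27)),pos,q)-I).ravel(),[20]);print('plug e',s.x.round(1),s.fun.round(1))
S=f([((-30,26,20),(39,36)),((0,26,20),(222,37)),((110,26,14),(771,86)),((110,0,14),(763,217)),((0,0,14),(223,191))])
P=np.array([a for a,b in S],float);I=np.array([b for a,b in S])
g=lambda p:R.from_euler('zyx',p[3:]).apply(P)+p[:3]
s=least_squares(lambda p:np.r_[(wproj(g(p),pos,q)-I).ravel(),p[4:]*30],[508,246,88,-.09,0,0],x_scale=[1,1,1,.01,.01,.01]);p=s.x
print('sq',p[:3].round(1),np.degrees(p[3:]).round(2),s.fun.round(1))
print('sq origin in block frame',R.from_euler('z',-m[2]).apply(p[:3]-[m[0],m[1],0]).round(1))
E
```

```text
mf [526.4 192. ] -5.8 [[0.0, 0.6], [0.8, 0.0], [-0.6, -1.0], [-0.0, -0.9], [-0.1, 1.2]]
plug e [12.5] [0.6 0. ]
plug e [12.6] [1.3 0.1]
sq [512.8 245.7  87.1] [-5.16 -0.51 -0.41] [ 0.1  0.1  0.9 -0.1  0.1 -0.1 -0.  -0.1 -1.   0.1 -0.3 -0.2]
sq origin in block frame [-19.   52.1  87.1]
```

```bash
python3 - <<'E'
from h import *
o=get_obs();print(o['eef_pos'])
d=R.from_euler('z',-5.8,degrees=True).apply([14,-22,0]);t=np.array([489.53,196.25,0])+d;print(t)
plan([t[0],t[1],110],-5.9,3)
plan([t[0],t[1],46],-5.9,8)
E
```

```text
[489.62237229 196.02342612 126.51493236]
[501.23509139 172.94783625   0.        ]
dist/row 10.2 deg/row 0.25
xyz [[0.0182, 0.0138, 0.0115], [0.0182, 0.0138, 0.0115], [0.0182, 0.0138, 0.0116]]
dr [[0.0003, 0.0006, 0.0002], [0.0003, 0.0006, 0.0002], [0.0003, 0.0006, 0.0002]]
dist/row 10.6 deg/row 0.09
xyz [[0.0067, 0.0252, 0.0044], [0.0067, 0.0252, 0.0044], [0.0067, 0.0252, 0.0044], [0.0068, 0.0252, 0.0044], [0.0068, 0.0252, 0.0044], [0.0068, 0.0252, 0.0044], [0.0068, 0.0252, 0.0044], [0.0068, 0.0252, 0.0044]]
dr [[0.0001, 0.0002, 0.0001], [0.0001, 0.0002, 0.0001], [0.0001, 0.0002, 0.0001], [0.0001, 0.0002, 0.0001], [0.0001, 0.0002, 0.0001], [0.0001, 0.0002, 0.0001], [0.0001, 0.0002, 0.0001], [0.0001, 0.0002, 0.0001]]
```

>>> {"name": "jog_arm", "arguments": {"xyz": [[0.018, 0, 0.011], [0.018, 0.02, 0.011], [0.012, 0.03, 0.008], [0.004, 0.03, 0], [0, 0.03, 0], [0, 0.03, 0], [0, 0.02, 0], [0, 0, 0]], "dr": [[0, 0.001, 0], [0, 0.001, 0], [0, 0, 0], [0, 0, 0], [0, 0, 0], [0, 0, 0], [0, 0, 0], [0, 0, 0]]}}

```text
t: 6.63
eef_pos: [501.4, 164.4, 56.0]
orientation: [0.474, -0.527, 0.528, -0.468]
force: [-0.6, -0.9, -4.3]
width: 10.5
```

```bash
python3 - <<'E'
from h import *
print(get_obs()['force'],np.degrees(np.arctan2(*R.from_quat(get_obs()['orientation']).as_matrix()[[1,0],2])))
plan([501.2,173,48],-5.9,3)
E
```

```text
[-0.60914988 -0.90925539 -4.27118497] -6.518259288817608
dist/row 3.9 deg/row 0.26
xyz [[-0.0071, 0.0067, -0.001], [-0.0071, 0.0067, -0.001], [-0.0071, 0.0067, -0.0009]]
dr [[0.0003, -0.0006, 0.0003], [0.0003, -0.0006, 0.0003], [0.0003, -0.0006, 0.0003]]
```

>>> {"name": "jog_arm", "arguments": {"xyz": [[-0.008, 0.005, -0.002], [-0.008, 0.007, -0.001], [-0.004, 0.007, 0], [0, 0.004, 0], [0, 0, 0]], "dr": [[0, -0.001, 0], [0, -0.001, 0.001], [0, 0, 0], [0, 0, 0], [0, 0, 0]]}}

```text
t: 7.05
eef_pos: [501.6, 172.3, 45.6]
orientation: [-0.475, 0.526, -0.523, 0.473]
force: [-0.4, 0.0, -3.7]
width: 11.0
```

```bash
cat >> h.py <<'E'
def rel(): # square origin in block frame from tool pose, offset fixed by w2 fit
    o=get_obs();A=R.from_quat(o['orientation']).as_matrix();yaw=np.degrees(np.arctan2(A[1,2],A[0,2]))
    off=R.from_euler('z',5.24,degrees=True).apply([512.8-489.53,245.7-196.25,0])
    w=np.array(o['eef_pos'])+R.from_euler('z',yaw,degrees=True).apply(off)
    b=R.from_euler('z',5.8,degrees=True).apply(w-[526.4,192,39.3])
    print('t',round(o['t'],2),'sq in block',b.round(1),'yaw',yaw.round(2),'tilt(y axis)',A[:,1].round(4),'F',np.round(o['force'],1),'Tq',np.round(o['torque'],2),'w',round(o['width'],1))
E
python3 - <<'E'
from h import *
rel();plan([501.2,173,42],-5.85,3)
E
```

```text
t 7.05 sq in block [-4.1 29.3  6.3] yaw -5.8 tilt(y axis) [-0.0053  0.001  -1.    ] F [-0.4  0.  -3.7] Tq [-0.08  0.06  0.02] w 11.0
dist/row 1.2 deg/row 0.11
xyz [[-0.0005, 0.003, -0.0003], [-0.0005, 0.003, -0.0004], [-0.0005, 0.003, -0.0004]]
dr [[0.0003, 0.0, -0.0], [0.0003, 0.0, -0.0], [0.0003, 0.0, -0.0]]
```

>>> {"name": "jog_arm", "arguments": {"xyz": [[0, 0.003, 0], [0, 0.003, 0], [0, 0.003, 0], [0, 0.003, 0], [0, 0.001, 0]], "dr": [[0.001, 0, 0], [0, 0, 0], [0, 0, 0], [0, 0, 0], [0, 0, 0]]}}

```text
t: 7.47
eef_pos: [503.0, 173.3, 41.8]
orientation: [0.473, -0.523, 0.525, -0.476]
force: [0.3, 0.7, -4.0]
width: 10.4
```

```bash
python3 - <<'E'
from h import *
rel()
E
```

```text
t 7.47 sq in block [-2.8 30.5  2.5] yaw -5.73 tilt(y axis) [ 0.0052  0.0013 -1.    ] F [ 0.3  0.7 -4. ] Tq [0.   0.09 0.02] w 10.4
```

>>> {"name": "jog_arm", "arguments": {"xyz": [[0, 0.003, -0.002], [0, 0.003, 0], [0, 0.002, 0], [0, 0.001, 0]], "dr": [[-0.0005, 0, 0], [0, 0, 0], [0, 0, 0], [0, 0, 0]]}}

```text
t: 7.8
eef_pos: [502.5, 173.6, 38.4]
orientation: [0.473, -0.524, 0.524, -0.475]
force: [-0.9, 1.0, 1.1]
width: 11.0
```

```bash
python3 - <<'E'
from h import *
rel()
E
```

```text
t 7.8 sq in block [-3.3 30.7 -0.9] yaw -5.74 tilt(y axis) [ 0.0025  0.002  -1.    ] F [-0.9  1.   1.1] Tq [-0.15  0.32 -0.1 ] w 11.0
```

>>> {"name": "jog_arm", "arguments": {"xyz": [[0, 0, 0.002], [0, 0, 0.002], [0, 0, 0.002], [0, 0, 0.001]], "dr": [[0, 0, 0], [0, 0, 0], [0, 0, 0], [0, 0, 0]], "newtons": 25}}

```text
t: 8.13
eef_pos: [504.5, 173.2, 38.5]
orientation: [-0.474, 0.525, -0.524, 0.475]
force: [-1.2, 0.5, -0.8]
width: 10.6
```

```bash
python3 - <<'E'
from h import *
rel()
E
```

```text
t 8.13 sq in block [-1.2 30.5 -0.8] yaw -5.77 tilt(y axis) [ 1.0e-04  1.7e-03 -1.0e+00] F [-1.2  0.5 -0.8] Tq [-0.14  0.36 -0.09] w 10.6
```

>>> {"name": "jog_arm", "arguments": {"xyz": [[0, 0, 0.002], [0, 0, 0.002], [0, 0, 0.002]], "dr": [[0, 0, 0], [0, 0, 0], [0, 0, 0]]}}

```text
t: 8.38
eef_pos: [505.8, 173.1, 38.5]
orientation: [-0.474, 0.526, -0.524, 0.474]
force: [-5.1, 1.5, 2.6]
width: 10.8
```

```bash
python3 - <<'E'
from h import *
rel()
E
```

```text
t 8.38 sq in block [ 0.  30.4 -0.8] yaw -5.8 tilt(y axis) [-0.003   0.0017 -1.    ] F [-5.1  1.5  2.6] Tq [ 0.03  1.02 -0.08] w 10.8
```

>>> {"name": "jog_arm", "arguments": {"xyz": [[0.006, 0, 0], [0.006, 0, 0], [0.006, 0, 0], [0.006, 0, 0], [0.005, 0, 0], [0.003, 0, 0]], "dr": [[0, 0, 0], [0, 0, 0], [0, 0, 0], [0, 0, 0], [0, 0, 0], [0, 0, 0]]}}

```text
t: 8.88
eef_pos: [504.7, 163.2, 39.1]
orientation: [-0.473, 0.527, -0.522, 0.475]
force: [-2.2, 3.7, -0.4]
width: 10.5
```

```bash
python3 - <<'E'
from h import *
rel()
E
```

```text
t 8.88 sq in block [ 0.  20.5 -0.2] yaw -5.83 tilt(y axis) [-0.0021  0.0076 -1.    ] F [-2.2  3.7 -0.4] Tq [ 0.52  0.53 -0.02] w 10.5
```

>>> {"name": "jog_arm", "arguments": {"xyz": [[0.004, 0, 0.0005], [0.004, 0, 0.0005], [0.003, 0, 0.0005], [0.003, 0, 0]], "dr": [[0, 0, 0], [0, 0, 0], [0, 0, -0.0005], [0, 0, 0]]}}

```text
t: 9.22
eef_pos: [504.1, 157.3, 39.0]
orientation: [-0.473, 0.527, -0.523, 0.474]
force: [-1.6, 3.4, -1.1]
width: 10.7
```

```bash
python3 - <<'E'
from h import *
rel()
E
```

```text
t 9.22 sq in block [ 0.1 14.6 -0.3] yaw -5.86 tilt(y axis) [-0.0033  0.0052 -1.    ] F [-1.6  3.4 -1.1] Tq [0.37 0.37 0.02] w 10.7
```

Now about 2 mm from the expected contact, so I'll use smaller steps.

>>> {"name": "jog_arm", "arguments": {"xyz": [[0.002, 0, 0.001], [0.002, 0, 0.001], [0.002, 0, 0.0005]], "dr": [[0, 0, 0], [0, 0, 0], [0, 0, 0]]}}

```text
t: 9.47
eef_pos: [504.0, 155.7, 39.1]
orientation: [-0.473, 0.528, -0.522, 0.474]
force: [-3.8, 5.0, -0.7]
width: 11.0
```

```bash
python3 - <<'E'
from h import *
rel()
E
```

```text
t 9.47 sq in block [ 0.2 13.  -0.2] yaw -5.91 tilt(y axis) [-0.0052  0.0076 -1.    ] F [-3.8  5.  -0.7] Tq [0.68 0.65 0.1 ] w 11.0
```

>>> {"name": "jog_arm", "arguments": {"xyz": [[0.002, 0, 0], [0.002, 0, 0]], "dr": [[0, 0, 0], [0, 0, 0]]}}

```text
t: 9.63
eef_pos: [504.0, 155.1, 39.2]
orientation: [-0.472, 0.529, -0.522, 0.474]
force: [-1.7, 9.5, -2.1]
width: 11.0
```

```bash
python3 - <<'E'
from h import *
rel()
E
```

```text
t 9.63 sq in block [ 0.2 12.3 -0.1] yaw -5.94 tilt(y axis) [-0.0049  0.0098 -0.9999] F [-1.7  9.5 -2.1] Tq [1.31 0.64 0.11] w 11.0
```

>>> {"name": "jog_arm", "arguments": {"xyz": [[0, 0, 0.0005], [0, 0, 0.0005]], "dr": [[0, 0, 0], [0, 0, 0]]}}

```text
t: 9.8
eef_pos: [504.0, 155.1, 39.2]
orientation: [-0.473, 0.529, -0.521, 0.474]
force: [-3.5, 3.1, -0.1]
width: 10.7
```

```bash
python3 - <<'E'
from h import *
import cv2
rel()
im,pos,q=wshot('w3');x,y,w,h=280,85,250,170
cv2.imwrite('pics/w3c.png',cv2.resize(im[y:y+h,x:x+w],None,fx=3.2,fy=3.2,interpolation=cv2.INTER_CUBIC))
E
```

```text
t 9.8 sq in block [ 0.2 12.4 -0.1] yaw -5.92 tilt(y axis) [-0.0058  0.01   -0.9999] F [-3.5  3.1 -0.1] Tq [0.42 0.67 0.16] w 10.7
pos [503.96 155.13  39.18] yaw -5.92
```

View pics/w3c.png

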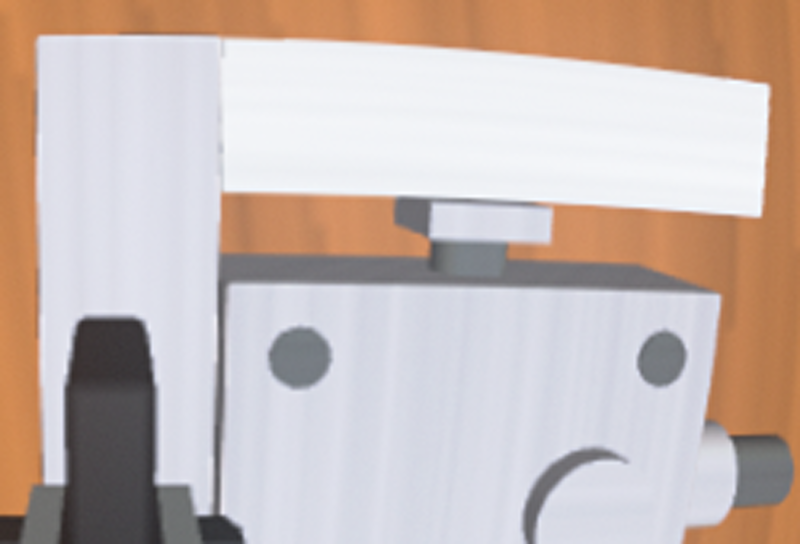

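The crop shows the blade's inner edge against the plug end at (400–550,200). The stock's inner edge lies along the block's face at x≈218–225. Release gently.

>>> {"name": "jog_arm", "arguments": {"xyz": [[0, 0, 0], [0, 0, 0], [0, 0, 0]], "dr": [[0, 0, 0], [0, 0, 0], [0, 0, 0]], "claw": 0.6}}

```text
t: 10.1
eef_pos: [506.9, 153.9, 40.4]
orientation: [-0.472, 0.527, -0.523, 0.476]
force: [-3.2, 2.6, 1.0]
width: 17.2
```

```bash
python3 - <<'E'
from h import *
rel()
plan([504,155.1,150],-5.85,6)
E
```

```text
t 10.1 sq in block [ 3.2 11.5  1.1] yaw -5.88 tilt(y axis) [ 1.0e-04  8.5e-03 -1.0e+00] F [-3.2  2.6  1. ] Tq [0.26 0.43 0.02] w 17.2
dist/row 18.3 deg/row 0.08
xyz [[-0.0008, -0.0457, -0.0013], [-0.0007, -0.0457, -0.0013], [-0.0006, -0.0457, -0.0013], [-0.0006, -0.0457, -0.0013], [-0.0005, -0.0457, -0.0013], [-0.0004, -0.0457, -0.0013]]
dr [[0.0, -0.0, -0.0002], [0.0, -0.0, -0.0002], [0.0, -0.0, -0.0002], [0.0, -0.0, -0.0002], [0.0, -0.0, -0.0002], [0.0, -0.0, -0.0002]]
```

>>> {"name": "jog_arm", "arguments": {"xyz": [[-0.001, 0, -0.006], [-0.001, 0, -0.002], [0, 0, 0]], "dr": [[0, 0, 0], [0, 0, 0], [0, 0, 0]], "claw": 0.4}}

```text
t: 10.35
eef_pos: [506.0, 154.3, 41.6]
orientation: [-0.471, 0.526, -0.524, 0.477]
force: [0.2, 0.0, -0.6]
width: 26.0
```

```bash
python3 - <<'E'
from h import *
rel()
plan([504,155.1,150],-5.85,6)
E
```

```text
t 10.35 sq in block [ 2.2 11.8  2.3] yaw -5.9 tilt(y axis) [ 0.0045  0.0079 -1.    ] F [ 0.2  0.  -0.6] Tq [-0.04  0.01  0.02] w 26.0
dist/row 18.1 deg/row 0.09
xyz [[-0.0006, -0.0452, -0.0007], [-0.0006, -0.0452, -0.0007], [-0.0005, -0.0452, -0.0007], [-0.0004, -0.0452, -0.0008], [-0.0004, -0.0452, -0.0008], [-0.0003, -0.0452, -0.0008]]
dr [[-0.0001, -0.0, -0.0002], [-0.0001, -0.0, -0.0002], [-0.0001, -0.0, -0.0002], [-0.0001, -0.0, -0.0002], [-0.0001, -0.0, -0.0002], [-0.0001, -0.0, -0.0002]]
```

Free (zero force). Raise straight up and look.

>>> {"name": "jog_arm", "arguments": {"xyz": [[0, -0.03, -0.001], [0, -0.045, -0.001], [0, -0.05, -0.001], [0, -0.05, -0.001], [-0.02, -0.05, 0.02], [-0.02, -0.03, 0.02], [0, 0, 0], [0, 0, 0]], "dr": [[0, 0, 0], [0, 0, 0], [0, 0, 0], [0, 0, 0], [0, 0, 0], [0, 0, 0], [0, 0, 0], [0, 0, 0]]}}

```text
t: 11.02
eef_pos: [521.7, 167.3, 153.4]
orientation: [-0.47, 0.525, -0.525, 0.477]
force: [0.2, 0.2, -0.4]
width: 25.8
```

```bash
python3 - <<'E'
from h import *
import cv2
rel();im,pos,q=wshot('w4')
B=[(0,0,32),(0,-150,32),(90,0,32),(0,12.5,14),(110,12.5,14)]
u=wproj(T([526.4,192,np.radians(-5.8)],B),pos,q);print(u.round(1))
x0,y0=np.maximum((u.min(0)-25).astype(int),0);w,h=min(640-x0,int(np.ptp(u[:,0])+70)),min(400-y0,int(np.ptp(u[:,1])+50))
k=min(800/w,600/h);print(x0,y0,w,h,k)
cv2.imwrite('pics/w4c.png',cv2.resize(im[y0:y0+h,x0:x0+w],None,fx=k,fy=k,interpolation=cv2.INTER_CUBIC)[:600,:800])
E
```

```text
t 11.02 sq in block [ 16.6  26.3 114.1] yaw -5.89 tilt(y axis) [ 0.0069  0.0069 -1.    ] F [ 0.2  0.2 -0.4] Tq [ 0.01  0.09 -0.01] w 25.8
pos [521.7  167.28 153.39] yaw -5.89
[[315.9 166.3]
 [315.9 312.3]
 [416.  167.2]
 [315.6 149.9]
 [429.9 151.9]]
290 124 184 212 2.830188679245283
```

View pics/w4c.png

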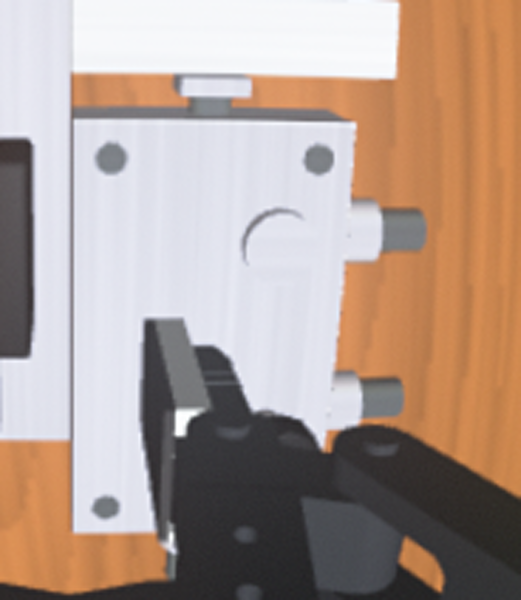

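The crop shows the block unmoved: its corner is at (73,119), predicted (73,120). The stock runs along the face at x≈72 and the blade sits at the plug end, (177–250,75). I'll zoom in to check for residual gaps.

```bash
python3 - <<'E'
import cv2,numpy as np
im=cv2.imread('pics/w4.png')
z=lambda x,y,w,h,k:cv2.resize(im[y:y+h,x:x+w],None,fx=k,fy=k,interpolation=cv2.INTER_NEAREST)
a=z(340,140,48,28,10);b=cv2.resize(z(306,150,20,140,1),None,fx=15,fy=4,interpolation=cv2.INTER_NEAREST)
c=np.zeros((600,800,3),np.uint8);c[:280,:480]=a;c[:560,490:790]=b;cv2.imwrite('pics/w4z.png',c)
for r in range(170,290,15): print(r,im[r,309:323].mean(1).astype(int))
E
```

```text
170 [233 234 231 231 229 198 136 219 226 225 226 227 227 225]
185 [233 233 232 230 228 196 136 220 227 226 227 229 227 226]
200 [232 232 231 229 227 195 135 221 227 226 229 229 227 227]
215 [231 231 230 228 226 194 135 223 229 228 229 230 229 228]
230 [232 231 228 228 227 195 135 224 229 229 229 230 230 228]
245 [229 230 228 227 226 195 136 225 230 229 231 231 231 230]
260 [229 228 227 226 226 194 137 227 230 230 231 232 230 231]
275 [228 228 226 225 225 193 135 228 230 230 231 232 231 231]
```

View pics/w4z.png

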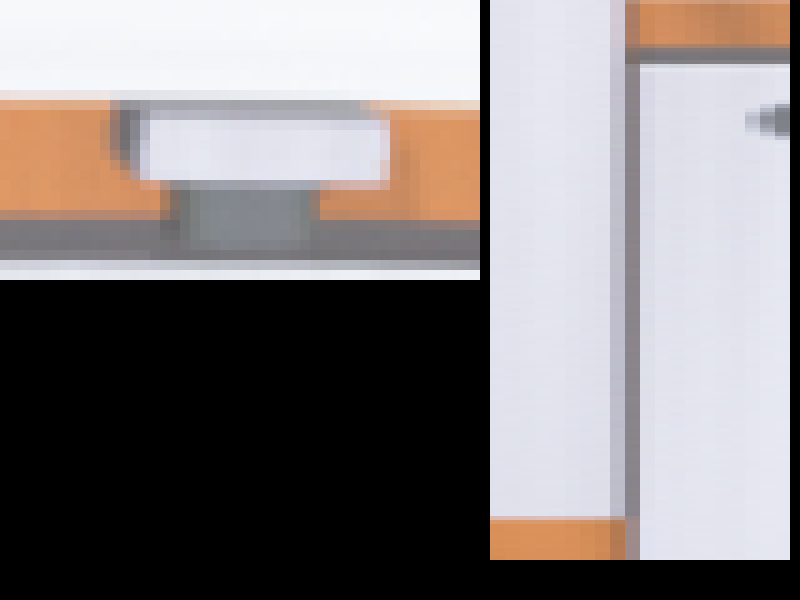

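```bash
python3 - <<'E'
from h import *
import json,cv2
pos,q=json.load(open('pics/w4.json'))
m=[526.4,192,np.radians(-5.8)]
B=[(0,-60,0),(0,-60,20),(0,-60,32),(45,12.5,14),(45,12.5,27),(45,6.5,27),(45,0,0),(45,0,32)]
print(wproj(T(m,B),pos,q).round(2).tolist())
im=cv2.imread('pics/w4.png').astype(int)
for c in(330,345,357,362,368,378,385,400): print(c,im[146:170,c].tolist()[0:7] if c in(330,362) else '',im[146:170,c].mean(1).astype(int))
for r in(284,288,292): print(r,im[r,308:320].tolist())
E
```

```text
[[315.55, 220.38], [315.78, 227.11], [315.93, 231.58], [364.32, 150.18], [366.75, 151.65], [366.58, 158.37], [361.65, 161.47], [367.35, 166.46]]
330 [[248, 245, 244], [250, 247, 244], [252, 248, 244], [214, 220, 233], [127, 162, 219], [98, 143, 211], [96, 143, 211]] [245 247 248 222 169 150 150 150 150 150 151 151 150 152 150 138 123 120
 119 132 217 232 229 227]
345  [245 247 247 229 176 155 157 158 156 157 157 158 157 158 158 145 123 122
 120 130 213 234 229 228]
357  [245 246 247 230 167 185 228 230 230 230 231 229 142 112 114 112 104 109
 115 117 198 234 227 226]
362 [[248, 245, 244], [249, 246, 245], [250, 247, 245], [238, 233, 231], [173, 167, 166], [189, 178, 177], [233, 223, 221]] [245 246 247 234 168 181 225 230 230 229 231 230 163 135 136 137 137 135
 133 120 194 234 227 226]
368  [245 246 247 239 167 177 224 230 230 230 231 231 172 137 136 137 138 136
 129 121 191 237 230 229]
378  [246 246 247 246 196 177 202 217 220 219 205 203 174 148 147 144 124 122
 121 116 172 237 228 226]
385  [246 247 247 248 212 170 156 156 156 156 158 157 156 157 157 155 131 122
 120 115 161 240 231 227]
400  [247 247 248 248 235 179 152 152 152 154 152 152 153 154 154 153 139 121
 120 115 121 231 234 228]
284 [[91, 146, 219], [90, 145, 218], [91, 146, 219], [90, 143, 216], [89, 142, 213], [86, 137, 206], [84, 123, 180], [139, 139, 157], [239, 227, 224], [239, 228, 226], [238, 227, 227], [238, 228, 227]]
288 [[90, 144, 217], [91, 144, 218], [90, 144, 217], [91, 144, 217], [88, 142, 212], [85, 136, 207], [84, 123, 182], [139, 139, 157], [238, 227, 224], [238, 227, 225], [237, 228, 226], [238, 228, 227]]
292 [[89, 143, 217], [87, 143, 217], [89, 144, 216], [89, 143, 215], [89, 143, 214], [87, 139, 209], [83, 123, 183], [139, 139, 157], [240, 228, 225], [238, 228, 226], [238, 228, 226], [238, 228, 227]]
```

Blade-to-plug matches contact: the plug end face spans 1.45 px, and the model gives 1.47 px. The stock is parallel to the face, but the picture cannot rule out about 0.5 mm of gap. I'll nudge the stock low down, from its outer side, with shut fingers.

```bash
python3 - <<'E'
from h import *
m=[526.4,192,np.radians(-5.8)]
t=T(m,(-58,-88,0))[0];print(t);plan([t[0],t[1],120],-5.85,3)
E
```

```text
[459.80396474 110.31176286   0.        ]
dist/row 30.2 deg/row 0.2
xyz [[0.0528, 0.0271, -0.0468], [0.0527, 0.0274, -0.0468], [0.0526, 0.0276, -0.0467]]
dr [[-0.0004, -0.0, -0.0004], [-0.0004, -0.0, -0.0004], [-0.0004, -0.0, -0.0004]]
```

>>> {"name": "jog_arm", "arguments": {"xyz": [[0.03, 0, -0.05], [0.05, 0.02, -0.05], [0.05, 0.025, -0.04], [0.025, 0.025, 0], [0, 0, 0], [0, 0, 0]], "dr": [[0, 0, -0.001], [0, 0, 0], [0, 0, 0], [0, 0, 0], [0, 0, 0], [0, 0, 0]], "claw": 1}}

```text
t: 11.57
eef_pos: [453.5, 108.3, 118.8]
orientation: [0.474, -0.525, 0.525, -0.474]
force: [-0.2, -0.2, 0.5]
width: 0.0
```

```bash
python3 - <<'E'
from h import *
rel();plan([459.8,110.3,10],-5.85,8)
E
```

```text
t 11.57 sq in block [-45.3 -39.3  79.5] yaw -5.87 tilt(y axis) [-1.e-04 -8.e-04 -1.e+00] F [-0.2 -0.2  0.5] Tq [ 0.04 -0.03  0.04] w 0.0
dist/row 13.6 deg/row 0.01
xyz [[-0.0009, 0.034, 0.0019], [-0.0008, 0.034, 0.0019], [-0.0008, 0.034, 0.0019], [-0.0008, 0.034, 0.0019], [-0.0008, 0.034, 0.0019], [-0.0008, 0.034, 0.0019], [-0.0008, 0.034, 0.0019], [-0.0008, 0.034, 0.0019]]
dr [[-0.0, -0.0, 0.0], [-0.0, -0.0, 0.0], [-0.0, -0.0, 0.0], [-0.0, -0.0, 0.0], [-0.0, -0.0, 0.0], [-0.0, -0.0, 0.0], [-0.0, -0.0, 0.0], [-0.0, -0.0, 0.0]]
```

>>> {"name": "jog_arm", "arguments": {"xyz": [[0, 0.034, 0], [0, 0.04, 0], [0, 0.04, 0], [0, 0.04, 0], [0, 0.04, 0], [0, 0.035, 0], [0, 0.025, 0], [0, 0.01, 0]], "dr": [[0, 0, 0], [0, 0, 0], [0, 0, 0], [0, 0, 0], [0, 0, 0], [0, 0, 0], [0, 0, 0], [0, 0, 0]]}}

```text
t: 12.23
eef_pos: [464.8, 112.7, 12.0]
orientation: [0.47, -0.524, 0.527, -0.477]
force: [-0.3, 0.8, 0.2]
width: 0.2
```

```bash
cat >> h.py <<'E'
def tcpb():
    o=get_obs();print('TCP in block',R.from_euler('z',5.8,degrees=True).apply(np.array(o['eef_pos'])-[526.4,192,0]).round(1),'F in block',R.from_euler('z',5.8,degrees=True).apply(o['force']).round(1),'t',round(o['t'],2))
E
python3 - <<'E'
from h import *
tcpb();plan([459.8,110.3,9],-5.85,2)
E
```

```text
TCP in block [-53.3 -85.1  12. ] F in block [-0.4  0.8  0.2] t 12.23
dist/row 3.1 deg/row 0.32
xyz [[0.0036, 0.0036, -0.0059], [0.0036, 0.0037, -0.0059]]
dr [[-0.0008, -0.0002, -0.0003], [-0.0008, -0.0002, -0.0003]]
```

>>> {"name": "jog_arm", "arguments": {"xyz": [[0.003, 0.004, 0.003], [0, 0, 0.005], [0, 0, 0.004], [0, 0, 0]], "dr": [[0, 0, 0], [0, 0, 0], [0, 0, 0], [0, 0, 0]]}}

```text
t: 12.57
eef_pos: [471.6, 111.7, 10.5]
orientation: [0.47, -0.524, 0.527, -0.477]
force: [-0.9, 0.5, -0.2]
width: -0.1
```

```bash
python3 - <<'E'
from h import *
tcpb()
E
```

```text
TCP in block [-46.4 -85.4  10.5] F in block [-1.   0.4 -0.2] t 12.57
```

>>> {"name": "jog_arm", "arguments": {"xyz": [[0, 0, 0.002], [0, 0, 0.002]], "dr": [[0, 0, 0], [0, 0, 0]]}}

```text
t: 12.73
eef_pos: [474.7, 111.8, 11.9]
orientation: [0.469, -0.523, 0.527, -0.478]
force: [0.2, 0.2, 0.3]
width: 0.3
```

```bash
python3 - <<'E'
from h import *
tcpb()
E
```

```text
TCP in block [-43.3 -85.   11.9] F in block [0.2 0.3 0.3] t 12.73
```

>>> {"name": "jog_arm", "arguments": {"xyz": [[0, 0.002, 0.001], [0, 0.002, 0.001], [0, 0, 0.001]], "dr": [[0, 0, 0], [0, 0, 0], [0, 0, 0]]}}

```text
t: 12.98
eef_pos: [475.3, 111.7, 11.8]
orientation: [0.469, -0.524, 0.527, -0.477]
force: [-2.5, 1.0, 1.5]
width: -0.0
```

```bash
python3 - <<'E'
from h import *
tcpb()
E
```

```text
TCP in block [-42.8 -85.1  11.8] F in block [-2.6  0.7  1.5] t 12.98
```

Touching (−2.6 N). A little more, up to about 5 N.

>>> {"name": "jog_arm", "arguments": {"xyz": [[0, 0, 0.0015], [0, 0, 0.0015]], "dr": [[0, 0, 0], [0, 0, 0]]}}

```text
t: 13.15
eef_pos: [475.4, 111.6, 11.9]
orientation: [0.47, -0.524, 0.527, -0.477]
force: [-2.8, -0.2, 0.7]
width: 0.5
```

```bash
python3 - <<'E'
from h import *
tcpb()
E
```

```text
TCP in block [-42.6 -85.1  11.9] F in block [-2.7 -0.5  0.7] t 13.15
```

>>> {"name": "jog_arm", "arguments": {"xyz": [[0, 0, 0.003], [0, 0, 0.003]], "dr": [[0, 0, 0], [0, 0, 0]]}}

```text
t: 13.32
eef_pos: [475.6, 111.6, 11.7]
orientation: [0.471, -0.525, 0.526, -0.476]
force: [-7.3, 2.2, 7.9]
width: -0.0
```

```bash
python3 - <<'E'
from h import *
tcpb()
E
```

```text
TCP in block [-42.4 -85.2  11.7] F in block [-7.5  1.5  7.9] t 13.32
```

Firm at 7.5 N with no further travel, which is below the block's sliding force. Retreat and lift.

>>> {"name": "jog_arm", "arguments": {"xyz": [[0, 0, -0.01], [0, -0.005, -0.03], [0, -0.04, -0.02], [0, -0.06, 0], [0, -0.08, 0], [-0.03, -0.09, 0], [-0.06, -0.06, 0.03], [-0.06, 0, 0.06]], "dr": [[0, 0, 0], [0, 0, 0], [0, 0, 0], [0, 0, 0], [0, 0, 0], [0, 0, 0], [0, 0, 0], [0, 0, 0]]}}

```text
t: 13.98
eef_pos: [483.3, 166.8, 146.5]
orientation: [-0.472, 0.527, -0.526, 0.472]
force: [1.1, 0.6, 0.3]
width: -0.3
```

```bash
python3 - <<'E'
from h import *
tcpb();plan([521.7,167.3,153.4],-5.89,3)
E
```

```text
TCP in block [-40.4 -29.4 146.5] F in block [1.1 0.8 0.3] t 13.98
dist/row 13.0 deg/row 0.11
xyz [[-0.0038, -0.0058, 0.0318], [-0.0038, -0.0058, 0.0318], [-0.0037, -0.0057, 0.0318]]
dr [[0.0001, -0.0003, -0.0], [0.0001, -0.0003, -0.0], [0.0001, -0.0003, -0.0]]
```

>>> {"name": "jog_arm", "arguments": {"xyz": [[-0.004, -0.005, 0.032], [0, -0.005, 0.028], [0, -0.005, 0.02], [0, 0, 0.005], [0, 0, 0], [0, 0, 0], [0, 0, 0]], "dr": [[0, 0, 0], [0, 0, 0], [0, 0, 0], [0, 0, 0], [0, 0, 0], [0, 0, 0], [0, 0, 0]]}}

```text
t: 14.57
eef_pos: [522.0, 169.0, 156.9]
orientation: [0.469, -0.524, 0.527, -0.477]
force: [0.3, -0.2, 0.1]
width: -0.1
```

```bash
python3 - <<'E'
from h import *
import cv2
tcpb();im,pos,q=wshot('w5');im=im.astype(np.uint8)
m=[526.4,192,np.radians(-5.8)]
u=wproj(T(m,[(0,-60,0),(0,-60,20),(0,-60,32),(45,12.5,14),(45,12.5,27),(45,6.5,27),(0,-150,32)]),pos,q);print(u.round(2).tolist())
c0=int(u[2,0])
for r in range(170,291,20): print(r,im[r,c0-7:c0+7].mean(1).astype(int))
c=int(u[3,0])
for k in(-30,-20,-8,-3,2,20,30): print(c+k,im[int(u[3,1])-5:int(u[3,1])+11,c+k].mean(1).astype(int))
x0,y0=int(u[0,0])-30,int(u[3,1])-30
cv2.imwrite('pics/w5c.png',cv2.resize(im[max(y0,0):y0+150,x0:x0+200],None,fx=4,fy=4,interpolation=cv2.INTER_NEAREST)[:600]);print(x0,y0)
E
```

```text
TCP in block [ -2.  -23.3 156.9] F in block [ 0.3 -0.2  0.1] t 14.57
pos [522.01 169.02 156.89] yaw -6.04
[[314.82, 220.59], [315.09, 227.29], [315.26, 231.73], [362.77, 151.2], [365.15, 152.73], [365.0, 159.36], [315.57, 311.43]]
170 [234 235 233 232 230 202 195 236 228 226 228 229 229 226]
190 [233 234 233 231 229 212 209 235 228 226 228 230 229 227]
210 [232 233 233 231 228 214 215 233 228 227 229 230 230 229]
230 [231 233 232 229 228 230 226 216 226 229 230 231 232 229]
250 [120 120 117  71  55  55  56  55  55  60 100 121 120 120]
270 [254 251 196 114  88  89  89  88  88  95 165 238 254 254]
290 [49 57 79 84 85 85 86 86 86 87 92 79 51 46]
332 [245 245 247 249 234 175 148 148 151 150 150 150 150 151 151 151]
342 [245 246 247 248 235 167 157 157 159 159 159 160 160 160 159 155]
354 [245 246 247 249 236 146 177 226 232 232 233 233 234 185 153 148]
359 [246 247 247 248 240 144 177 225 234 233 234 234 236 179 137 135]
364 [246 247 247 249 244 145 170 220 232 232 231 232 233 185 139 137]
382 [247 247 248 248 239 196 161 158 158 159 159 159 158 158 159 159]
392 [247 247 249 248 242 212 161 158 157 158 159 160 159 159 160 160]
284 121
```

View pics/w5c.png

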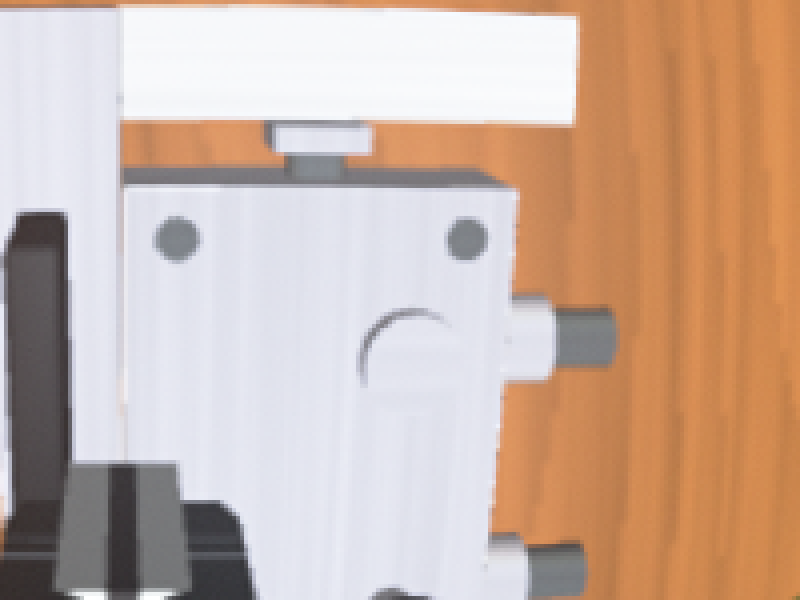

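The seam is tighter now but looks slightly wider toward the corner than at the heel. I'll check its colour and plan a light push at the corner end.

```bash
python3 - <<'E'
from h import *
import cv2
im=cv2.imread('pics/w5.png').astype(int)
for r in(166,175,185,195,205,215,225,232): print(r,im[r,312:318].tolist())
m=[526.4,192,np.radians(-5.8)]
t=T(m,(-60,10,0))[0];print(t);plan([t[0],t[1],120],-5.85,4)
E
```

```text
166 [[240, 230, 228], [206, 196, 201], [136, 141, 153], [122, 120, 125], [120, 116, 119], [119, 115, 117]]
175 [[238, 228, 227], [207, 198, 202], [194, 191, 201], [240, 235, 236], [234, 225, 223], [234, 223, 222]]
185 [[238, 227, 226], [218, 205, 206], [213, 204, 208], [239, 233, 234], [235, 224, 224], [234, 224, 223]]
195 [[237, 226, 225], [220, 209, 209], [216, 207, 210], [238, 232, 233], [235, 225, 223], [234, 224, 223]]
205 [[235, 225, 224], [221, 210, 211], [218, 210, 213], [238, 232, 233], [236, 225, 224], [234, 224, 222]]
215 [[235, 225, 224], [221, 215, 218], [223, 220, 225], [241, 236, 238], [236, 227, 225], [235, 225, 224]]
225 [[235, 225, 224], [230, 224, 226], [222, 220, 224], [221, 214, 217], [234, 224, 223], [236, 226, 225]]
232 [[235, 225, 223], [236, 227, 228], [230, 224, 226], [221, 214, 216], [235, 225, 223], [236, 226, 224]]
[467.71772044 208.01218492   0.        ]
dist/row 19.0 deg/row 0.17
xyz [[-0.0206, 0.0227, -0.0364], [-0.0207, 0.0228, -0.0363], [-0.0207, 0.0228, -0.0362], [-0.0208, 0.0229, -0.0361]]
dr [[-0.0004, -0.0001, -0.0002], [-0.0004, -0.0001, -0.0002], [-0.0004, -0.0001, -0.0002], [-0.0004, -0.0001, -0.0002]]
```

>>> {"name": "jog_arm", "arguments": {"xyz": [[-0.01, 0, -0.04], [-0.02, 0.02, -0.04], [-0.025, 0.03, -0.04], [-0.025, 0.03, -0.015], [0, 0, 0], [0, 0, 0]], "dr": [[0, 0, -0.001], [0, 0, 0], [0, 0, 0], [0, 0, 0], [0, 0, 0], [0, 0, 0]]}}

```text
t: 15.12
eef_pos: [467.7, 205.7, 121.4]
orientation: [0.471, -0.523, 0.529, -0.474]
force: [-0.4, -0.1, 1.0]
width: 0.1
```

```bash
python3 - <<'E'
from h import *
tcpb();plan([467.7,208,10],-5.85,8)
E
```

```text
TCP in block [-59.8   7.7 121.4] F in block [-0.3 -0.1  1. ] t 15.12
dist/row 13.9 deg/row 0.08
xyz [[-0.0008, 0.0348, -0.0004], [-0.0008, 0.0348, -0.0003], [-0.0008, 0.0348, -0.0003], [-0.0008, 0.0348, -0.0003], [-0.0008, 0.0348, -0.0002], [-0.0008, 0.0348, -0.0002], [-0.0008, 0.0348, -0.0002], [-0.0007, 0.0348, -0.0001]]
dr [[-0.0002, -0.0001, 0.0001], [-0.0002, -0.0001, 0.0001], [-0.0002, -0.0001, 0.0001], [-0.0002, -0.0001, 0.0001], [-0.0002, -0.0001, 0.0001], [-0.0002, -0.0001, 0.0001], [-0.0002, -0.0001, 0.0001], [-0.0002, -0.0001, 0.0001]]
```

>>> {"name": "jog_arm", "arguments": {"xyz": [[-0.001, 0.034, -0.001], [-0.001, 0.04, -0.001], [0, 0.04, -0.001], [0, 0.04, -0.001], [0, 0.04, -0.001], [0, 0.038, -0.001], [0, 0.028, 0], [0, 0.012, 0]], "dr": [[0, 0, 0], [0, 0, 0], [0, 0, 0], [0, 0, 0], [0, 0, 0], [0, 0, 0], [0, 0, 0], [0, 0, 0]]}}

```text
t: 15.78
eef_pos: [477.2, 206.1, 13.9]
orientation: [0.467, -0.521, 0.532, -0.478]
force: [0.2, 0.2, -0.3]
width: -0.2
```

```bash
python3 - <<'E'
from h import *
tcpb();rel()
E
```

```text
TCP in block [-50.4   9.1  13.9] F in block [ 0.2  0.2 -0.3] t 15.78
t 15.78 sq in block [-31.4  60.3 -25.4] yaw -6.15 tilt(y axis) [ 0.0216 -0.0015 -0.9998] F [ 0.2  0.2 -0.3] Tq [-0.    0.03 -0.03] w -0.2
```

>>> {"name": "jog_arm", "arguments": {"xyz": [[0, 0.005, 0.003], [0, 0.003, 0.004], [0, 0, 0.003], [0, 0, 0]], "dr": [[0, 0, 0], [0, 0, 0], [0, 0, 0], [0, 0, 0]]}}

```text
t: 16.12
eef_pos: [483.3, 205.2, 10.8]
orientation: [0.467, -0.521, 0.532, -0.478]
force: [0.2, -0.1, -0.2]
width: 0.1
```

```bash
python3 - <<'E'
from h import *
tcpb()
E
```

```text
TCP in block [-44.2   8.8  10.8] F in block [ 0.2 -0.1 -0.2] t 16.12
```

>>> {"name": "jog_arm", "arguments": {"xyz": [[0, 0, 0.0015], [0, 0, 0.0015], [0, 0, 0.0015]], "dr": [[0, 0, 0], [0, 0, 0], [0, 0, 0]]}}

```text
t: 16.37
eef_pos: [485.2, 205.3, 12.2]
orientation: [0.467, -0.521, 0.532, -0.478]
force: [-2.9, 0.8, -1.2]
width: 0.3
```

```bash
python3 - <<'E'
from h import *
tcpb()
E
```

```text
TCP in block [-42.4   9.   12.2] F in block [-2.9  0.5 -1.2] t 16.37
```

Same finger position at contact as at the heel end (−42.4 in both), so it is flush. Retreat and take a final look.

>>> {"name": "jog_arm", "arguments": {"xyz": [[0, 0, -0.01], [0, -0.005, -0.03], [0, -0.04, -0.02], [0, -0.06, 0], [0, -0.08, 0], [0.03, -0.09, 0], [0.04, -0.06, 0.05], [0.02, 0, 0.07]], "dr": [[0, 0, 0], [0, 0, 0], [0, 0, 0], [-0.002, 0, 0], [-0.001, 0, 0], [0, 0, 0], [0, 0, 0], [0, 0, 0]]}}

```text
t: 17.03
eef_pos: [492.1, 167.3, 148.9]
orientation: [-0.476, 0.526, -0.524, 0.472]
force: [0.5, 1.8, 0.0]
width: -0.3
```

>>> {"name": "jog_arm", "arguments": {"xyz": [[0, 0, 0.03], [0, 0, 0.01], [0, 0, 0], [0, 0, 0]], "dr": [[0, 0, 0], [0, 0, 0], [0, 0, 0], [0, 0, 0]]}}

```text
t: 17.37
eef_pos: [511.2, 165.3, 152.2]
orientation: [0.473, -0.525, 0.526, -0.474]
force: [-0.2, 0.3, 0.8]
width: -0.2
```

```bash
python3 - <<'E'
from h import *
import cv2
tcpb();im,pos,q=wshot('w6')
m=[526.4,192,np.radians(-5.8)]
u=wproj(T(m,[(0,-60,0),(0,-60,20),(0,-60,32),(45,12.5,14),(45,12.5,27),(45,6.5,27),(0,0,32)]),pos,q);print(u.round(2).tolist())
c0=int(u[2,0]);i0=im.astype(int)
for r in range(int(u[6,1])+5,int(u[6,1])+75,12): print(r,i0[r,c0-7:c0+7].mean(1).astype(int))
c=int(u[3,0])
for k in(-20,-3,2,20): print(c+k,i0[int(u[3,1])-5:int(u[3,1])+11,c+k].mean(1).astype(int))
x0,y0=int(u[0,0])-40,max(0,int(u[3,1])-35)
cv2.imwrite('pics/w6c.png',cv2.resize(im[y0:y0+150,x0:x0+200],None,fx=4,fy=4,interpolation=cv2.INTER_NEAREST));print(x0,y0)
E
```

```text
TCP in block [-12.4 -28.1 152.2] F in block [-0.2  0.3  0.8] t 17.37
pos [511.17 165.26 152.19] yaw -6.0
[[326.46, 216.65], [327.31, 223.34], [327.87, 227.78], [376.19, 146.02], [379.1, 147.43], [378.91, 154.17], [328.36, 161.94]]
166 [233 234 234 233 231 235 239 147 199 226 227 227 229 229]
178 [232 234 234 232 231 233 236 150 199 226 227 227 229 228]
190 [232 234 234 231 229 230 221 142 198 227 227 229 230 229]
202 [231 233 233 231 229 224 197 156 207 228 227 229 229 229]
214 [231 233 233 230 228 221 186 158 210 228 228 230 231 230]
226 [231 232 231 228 227 220 178 177 217 229 230 231 232 231]
356 [246 246 247 245 212 166 157 158 159 158 158 159 160 158 160 158]
373 [246 246 248 248 219 173 204 232 233 232 233 233 216 174 140 136]
378 [246 246 248 248 225 177 192 231 231 231 232 231 218 176 140 136]
396 [247 247 247 248 244 210 164 158 157 159 158 159 159 159 158 159]
286 111
```

View pics/w6c.png

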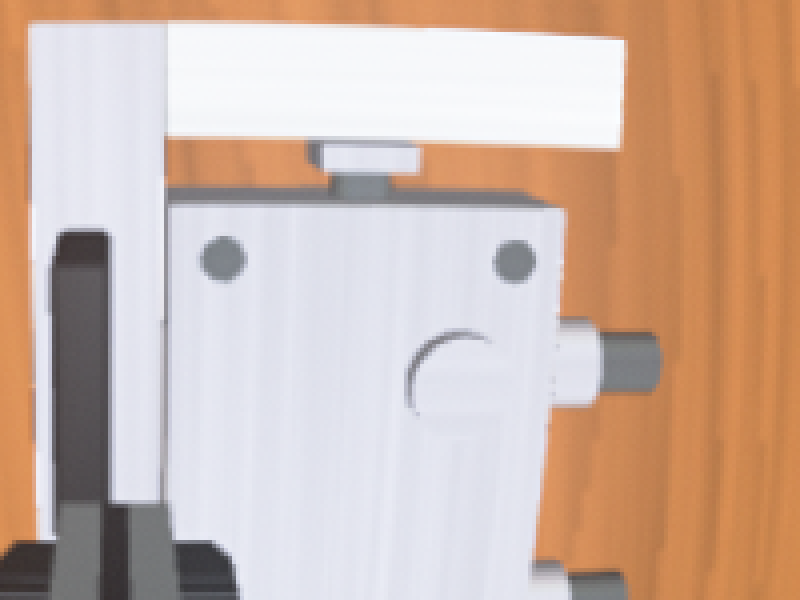

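The final crop shows the block's corner at (169,206), predicted (169,204), so it has not moved. The seam has constant width along the face, and the blade sits on the plug end at (320–420,140) with no bench showing between them. The arm is clear, so I'm handing in.

```bash
python3 - <<'E'
from station import *
print(close_job())
E
```

```text
the job is handed in; nothing more can be done
None
```

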